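Shut the empty test dock and draw out the loaded tray

ROBOT

A 6-joint arm with a two-finger parallel gripper is mounted at the origin on the work surface. World frame = base frame: x ahead of the robot, y to its left, z up, the work surface at z = 0. Lengths are in m, angles in rad, forces in N, time in s.
With the tool pointing down it reaches from about 0.375 to 0.9 m from the base axis. Payload 3.1 kg.
Tool frame: the origin (TCP) lies on the centre line of the jaws, within the pads' length; the fingertips stand 19 mm ahead of it and the grasp point (between the pads) is the TCP; z points along the fingers, y is the direction in which the jaws open and shut (so a half turn about z gives the same grasp; the last joint's range is limited). The gripper opens to 85 mm and grips with 20 to 120 N. Pads are 22 mm wide; open, the fingers measure 114 mm over their backs; the gripper's body (76 mm by 85 mm) begins 54 mm behind the grasp point. The pads swing forward as they close: fully open they stand 13 mm farther back than shut.
Start: joints at [-1.438, 0.527, 1.433, -0, 1.181, -0.178], TCP at [0.192, -0.595, 0.25] pointing down, gripper open.
Joint ranges: [-3.08, 3.08], [-0.75, 2.2], [0.22, 2.44], [-1.43, 4.57], [0, 2.65], [-2.85, 2.85]. Speed limits (rad/s): [2.79, 2.79, 3.14, 3.14, 3.14, 3.14].

INTERFACE

Orientations are given as a unit quaternion [x, y, z, w].
In Python, from station import manip, imaging, workorder gives the robot as it stands.
- The arm moves only by the shell command python3 -m creep 'ROWS' [FORCE]. ROWS is a JSON object of lists of equal length, an entry for each row: "claw": the finger opening in cm, from 0 to 8.54; "dp": the shift along the tool's x, y, z in cm, a list of three; "roll": the turn about the tool's z in rad. In form: {"claw": [claw, ...], "dp": [[dx, dy, dz], ...], "roll": [roll, ...]}. A call has 1 to 12 rows; each row is the pose to reach, as a shift and turn from the pose commanded when the call began, along the tool's axes at that moment; what a row does not reach only later rows make up. A row lasts 1/10 s, in which the tool goes at most 50 mm and 8.59 degrees, less where a joint would pass 70% of its speed; a pose out of reach is approached as far as the arm can. A call with a gripper value outside its range is refused whole. The fingers move at their own pace and stop on an object; FORCE is the grip in N (left out, the last holds). Time passes only in rows, so rows that repeat a pose let the fingers close. It gives the time, the measured TCP pose, the force and the opening at its end, in the units of the state.
- manip.sense(): the state, without advancing time (a new reading comes with each control period).
- imaging.snapshot(name): name is "scene" or "top" or "wrist"; returns a dict with "image" (420x560x3 uint8, red, green, blue), "z_map" (420x560 float32, m along the optical axis (not along the pixel's ray), 0 where there is no reading), "vfov" (degrees; the focal length in pixels is half the picture's height over the tangent of half this angle, whatever the lens; pixels are square), "cx", "cy" (the principal point, pixels), "R" (3x3) and "t" (3): a world point X has camera coordinates R X + t. Camera axes: x right, y down, z forward; pixel columns grow to the right and rows downward; lengths in m; the calibration is good to about 2 mm. A picture is of the moment at which its call begins.
- workorder.sign_off(): hands the job in, once; it reports no verdict.
The state is a dict: "t": time; "q": joint angles; "qd": joint speeds; "tau": joint torques, N m; "tcp_pos": TCP position; "tool_rot": TCP orientation; "force": force on the tool from outside, world axes, zero at the start; "ft_torque": the same for the moment, N m; "finger_gap": opening from 0.0 (shut) to 1.0 (fully open).
Only numpy, scipy, OpenCV 4.12 (cv2) and the standard library are available. Lean on these libraries where they do the work, as an engineer would, in place of code of your own. Each camera call takes 0.05 s, during which the arm holds its last target.

TASK

Two test docks stand on the bench; the empty tray of one has been left standing open. With the fingertips push that tray fully home, and only then hook a fingertip behind the upright lip of the other dock's tray and draw it out along its rails to its stop, so that the circuit board on it can be reached. Do not pinch the lip, do not touch or unseat the board, and leave everything else on the bench where it is.

Things in the scene. Friction and masses are not known exactly. Their poses are not given: they have to be found in the camera images.
- dock_empty: The dock whose empty tray stands open at the start. Fixed, low grey hood 160 deep (x), 124 wide (y), 54 tall, open at the front; origin on the bench under the middle of its front face; x points into the hood, z up. Its flat aluminium tray slides along x, opening towards -x. The two docks look alike; which is on the left varies
- dock_loaded: The dock whose tray is shut at the start, with a circuit board on it under the hood. Same make, size and axes as dock_empty. Shut, the lip's inner face is at x = -50 of the dock's frame and its front face at -58 (both docks), leaving a bare strip of tray, 50 long and open above, between lip and hood for a fingertip
- tray_empty (a joint): slide of the empty tray, m: 0 fully home (stop), 0.125 fully out (stop); starts 0.06 to 0.115. About 2 N of rail friction plus 8 N per m/s; it stays where it is left
- tray_loaded (a joint): slide of the tray with the board, m: 0 fully home (stop), 0.125 fully out (stop); starts at 0. About 2 N of rail friction plus 8 N per m/s; it stays where it is left
- lip_empty (a point): middle of the top edge of the inner (hood-side) face of the upright flat lip at the front end of the empty tray. Lip 96 wide, 8 thick (front face 8 further out), top 48 above the bench; tray 104 wide, its floor's top 14 above the bench. A 10 tall rib stands 58 behind the lip. Moves with the tray; axes as its dock's
- lip_loaded (a point): middle of the top edge of the inner (hood-side) face of the upright flat lip at the front end of the loaded tray. Lip 96 wide, 8 thick (front face 8 further out), top 48 above the bench; tray 104 wide, its floor's top 14 above the bench. A 10 tall rib stands 58 behind the lip. Moves with the tray; axes as its dock's
- seat_loaded (a point): centre of the board's seat on the loaded tray's floor, 123 behind the lip's inner face, 14 above the bench; moves with the tray
- board: green circuit board, 114 x 88, 19 tall overall, about 80 g, on four 5 mm feet, lying loose in the seat of the loaded tray inside 10 mm tall walls; origin under its centre
- spool: bystander: small grey wire spool, flanges 38 dia, 36 tall, standing between the docks, near their fronts; origin under its centre
- jar: bystander: small amber screw jar, 40 dia x 48 tall; origin under its centre
- driver: bystander: screwdriver, 170 long, lying on the mat; origin near its middle
- meter: bystander: grey hand-held multimeter lying on its back, 165 x 85 x 44; origin under its centre
- spare: bystander: spare circuit board lying on the mat, 100 x 82, 19 tall; origin under its centre
- tin: bystander: shallow steel dish, 64 dia x 35 tall; origin under its centre
- brush: bystander: small brush, 160 long, lying on the mat; origin near its middle

How it is judged:
By the outcome, as a careful person would: the job done as asked, in the order asked, and still so for the second after the job is handed in, with the robot touching nothing.
It also fails if it takes over 54 s, if anything falls off the work surface, if the arm or the gripper's body presses on something with over 40 N, if the wrist force passes 120 N, or if a joint passes its speed limit or range.

## Working session

There is one attempt and no reset: what is moved stays moved. The work goes in short steps, Python scripts to look and compute and a shell command to move; the robot and the scene stay as the last step left them, time stands still between calls to the robot, and variables do not carry over. Pictures are saved under pics/ and viewed, and the job is handed in when it is done.

```bash
ls; mkdir -p pics
cat > h.py <<'E'
import numpy as np, cv2
from station import manip, imaging, workorder
def snap(n,fn=None):
    s=imaging.snapshot(n)
    if fn: cv2.imwrite('pics/'+fn,cv2.cvtColor(s['image'],cv2.COLOR_RGB2BGR))
    return s
def f(s): return s['image'].shape[0]/2/np.tan(np.radians(s['vfov'])/2)
def cloud(s):
    z=s['z_map'];h,w=z.shape;v,u=np.mgrid[:h,:w];F=f(s)
    P=np.stack([(u-s['cx'])/F*z,(v-s['cy'])/F*z,z],-1)
    return (P-s['t'])@s['R']
def plane(s,u,v,h):
    d=np.array([(u-s['cx'])/f(s),(v-s['cy'])/f(s),1])@s['R'];c=-s['t']@s['R']
    return c+d*(h-c[2])/d[2]
E
python3 - <<'E'
from h import *
for n in ['scene','top']:
    s=snap(n,n+'0.png'); np.savez(n+'0.npz',**s); print(n,s['vfov'],-s['t']@s['R'],s['R'].round(3).tolist())
print(manip.sense())
E
```

```text
pics
scene 56.65142878723859 [ 1.28264870e+00 -5.66542617e-04  5.29627889e-01] [[0.006, 1.0, -0.019], [0.513, -0.019, -0.858], [-0.858, -0.005, -0.513]]
top 56.551517927709035 [ 0.36760489 -0.00929333  0.90552809] [[0.02, -1.0, -0.0], [-0.979, -0.02, -0.205], [0.205, 0.004, -0.979]]
{'t': 0.1, 'q': array([-1.43751739e+00,  5.28399335e-01,  1.43377094e+00,  2.07405163e-05,
        1.18140089e+00, -1.78512204e-01]), 'qd': array([ 0.00016347, -0.00223496, -0.0038323 ,  0.00075079, -0.00208434,
        0.00101188]), 'tau': array([-1.48718536e-04, -4.43305278e+01, -1.78586519e+01, -1.99237620e-04,
        3.89293258e-03, -1.01039748e-05]), 'tcp_pos': array([ 0.19167178, -0.59424905,  0.24941641]), 'tool_rot': array([ 9.87873005e-01,  1.55260899e-01,  3.19593026e-05, -9.88785942e-04]), 'force': array([ 0.15915805, -0.13778239,  0.25139041]), 'ft_torque': array([-0.00749114, -0.01554541,  0.02151209]), 'finger_gap': 1.0053603465362542}
```

View pics/scene0.png

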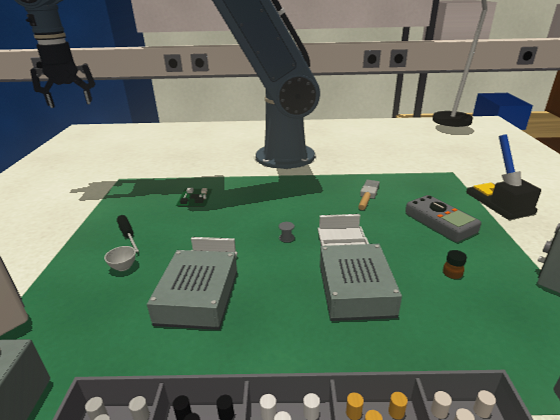

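View pics/top0.png

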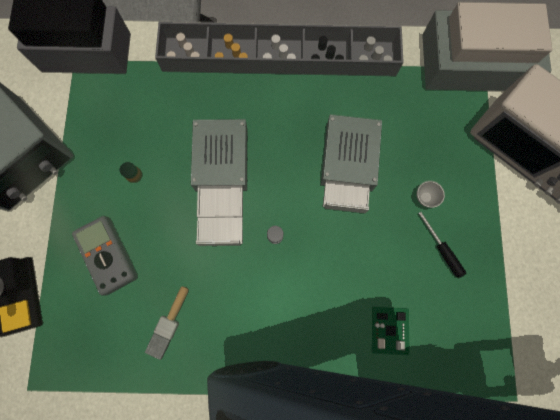

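The top view shows the open, empty tray at (219,215) under the left hood (219,153). The shut, loaded dock is at (352,150) with its lip near (346,205). The spool stands at (275,234). Next I measure the hoods and lips from the depth map.

```bash
python3 - <<'E'
from h import *
s=dict(np.load('top0.npz')); P=cloud(s)
print('bench z',np.median(P[300:340,280:330,2]))
U,V=np.meshgrid(range(560),range(420))
def reg(u0,u1,v0,v1,z0,z1):
    m=(U>=u0)&(U<u1)&(V>=v0)&(V<v1)&(P[...,2]>z0)&(P[...,2]<z1); return P[m]
for n,b,l in [('empty',(180,255,110,195),(185,255,215,255)),('loaded',(315,390,110,192),(315,380,188,220))]:
    H=reg(*b,.049,.06); r=cv2.minAreaRect((H[:,:2]*1000).astype(np.float32)); print(n,'hood',len(H),np.median(H[:,2]),r)
    L=reg(*l,.04,.055);r=cv2.minAreaRect((L[:,:2]*1000).astype(np.float32)); print('  lip',len(L),np.median(L[:,2]),r, L.min(0),L.max(0))
S=reg(262,290,222,248,.02,.05);print('spool',S.mean(0),S.min(0),S.max(0))
E
python3 - <<'E'
import cv2
a=cv2.imread('pics/top0.png')[105:255,180:400]
cv2.imwrite('pics/crop0.png',cv2.resize(a,None,fx=3.6,fy=3.6,interpolation=cv2.INTER_CUBIC))
E
```

```text
bench z 0.0008245573385210992
empty hood 3540 0.05443144175834225 ((695.7122802734375, 136.85546875), (160.33924865722656, 124.44569396972656), 2.0060675144195557)
  lip 175 0.048113297818726565 ((487.4263000488281, 129.1681365966797), (8.500045776367188, 93.14435577392578), 2.0432045459747314) [0.48164463 0.08262727 0.04035536] [0.4919909  0.1756961  0.05286375]
loaded hood 3498 0.05413511624991939 ((708.4556884765625, -173.89065551757812), (124.49905395507812, 162.05001831054688), 84.33277893066406)
  lip 182 0.04767094716462071 ((575.0508422851562, -160.6787872314453), (95.8096694946289, 8.688614845275879), 84.61620330810547) [ 0.56677089 -0.20804388  0.04005218] [ 0.58289427 -0.11283523  0.05263398]
spool [0.50959868 0.00198861 0.03613291] [ 0.49075663 -0.01654423  0.0314613 ] [0.5272196  0.01957505 0.04095278]
```

View pics/crop0.png

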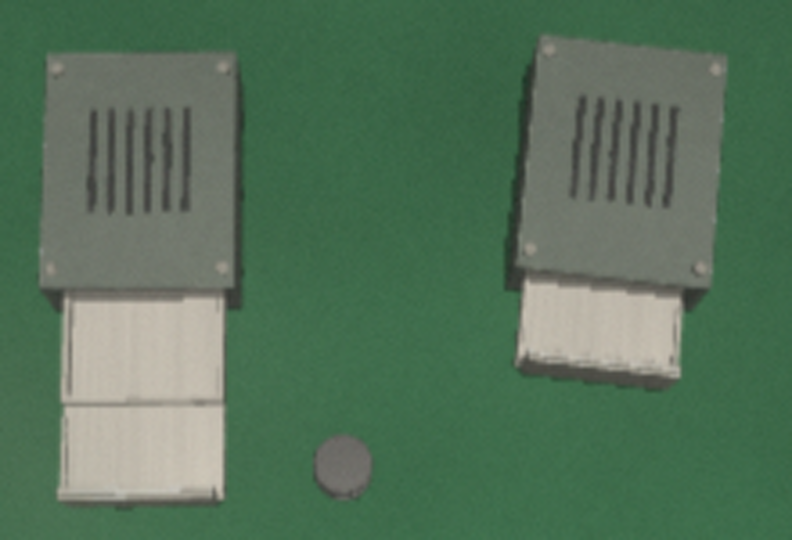

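```bash
cat >> h.py <<'E'
from scipy.spatial.transform import Rotation as Ro
def to(p,yaw=None):
    s=manip.sense();R=Ro.from_quat(s['tool_rot']).as_matrix()
    y=np.arctan2(R[1,0],R[0,0]); d=(np.array(p)-s['tcp_pos'])@R*100
    print('t',round(s['t'],2),'tcp',s['tcp_pos'].round(4),'yaw',y.round(4),'F',s['force'].round(1),'gap',round(s['finger_gap'],2),'tilt',R[2].round(3))
    print('dp cm',d.round(2),'roll',None if yaw is None else round(y-yaw,4))
def dock(n):
    c,a={'e':((.6957,.1369),.0356),'l':((.7085,-.1739),-.0986)}[n]
    c=np.array(c);x=np.array([np.cos(a),np.sin(a)]);return c-.08*x,x,a
def at(n,x,z,y=0):
    o,X,a=dock(n);p=o+x*X+y*np.array([-X[1],X[0]]);return [*p,z]
E
python3 - <<'E'
from h import *
to([.44,-.25,.2],.0356)
print(at('e',-.17,.2))
E
```

```text
t 0.1 tcp [ 0.1917 -0.5942  0.2494] yaw 0.3118 F [ 0.2 -0.1  0.3] gap 1.01 tilt [ 0.    -0.002 -1.   ]
dp cm [ 34.19 -25.14   5.  ] roll 0.2762
[np.float64(0.4458584032694425), np.float64(0.12800187979821032), 0.2]
```

```bash
python3 -m creep '{"claw":[0,0,0,0,0,0,0,0,0,0,0,0],"dp":[[3.4,-2.5,0.5],[6.8,-5,1],[10.2,-7.5,1.5],[13.7,-10,2],[17.1,-12.6,2.5],[20.5,-15.1,3],[24,-17.6,3.5],[27.4,-20.1,4],[30.8,-22.6,4.5],[34.2,-25.1,5],[34.2,-25.1,5],[34.2,-25.1,5]],"roll":[0.03,0.06,0.09,0.12,0.15,0.18,0.21,0.24,0.26,0.276,0.276,0.276]}' 30
python3 - <<'E'
from h import *
to(at('e',-.17,.12),.0356)
E
```

```text
t: 1.3
tcp_pos: [0.4405, -0.2502, 0.2]
tool_rot: [1.0, 0.019, -0.0, -0.0]
force: [-0.6, -0.5, 0.6]
finger_gap: -0.003
t 1.3 tcp [ 0.4405 -0.2502  0.2   ] yaw 0.0387 F [-0.6 -0.5  0.6] gap -0.0 tilt [-0.001 -0.    -1.   ]
dp cm [  2.01 -37.77   8.01] roll 0.0031
```

```bash
python3 -m creep '{"claw":[0,0,0,0,0,0,0,0,0,0,0,0],"dp":[[0.2,-4,0],[0.4,-8,1],[0.6,-12,2],[0.8,-16,3],[1,-20,4],[1.2,-24,5],[1.4,-28,6],[1.6,-32,7],[1.8,-35,7.5],[2,-37.8,8],[2,-37.8,8],[2,-37.8,8]],"roll":[0.003,0.003,0.003,0.003,0.003,0.003,0.003,0.003,0.003,0.003,0.003,0.003]}'
python3 - <<'E'
from h import *
to(at('e',-.17,.046),.0356)
s=snap('scene','scene1.png'); snap('wrist','wrist1.png')
E
```

```text
t: 2.5
tcp_pos: [0.4472, 0.1266, 0.1203]
tool_rot: [1.0, 0.016, 0.0, 0.0]
force: [-0.2, -0.1, -0.8]
finger_gap: 0.002
t 2.5 tcp [0.4472 0.1266 0.1203] yaw 0.0328 F [-0.2 -0.1 -0.8] gap 0.0 tilt [ 0.  0. -1.]
dp cm [-0.13 -0.15  7.43] roll -0.0028
```

View pics/scene1.png

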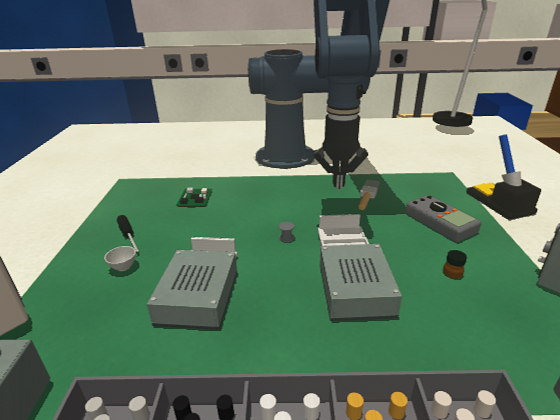

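View pics/wrist1.png

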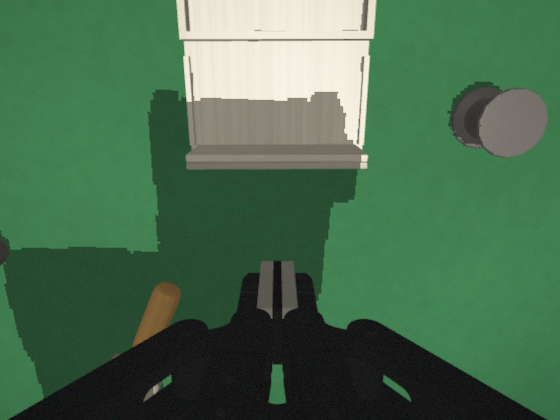

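The wrist view shows the shut fingertips at (277,265), behind the lip's centre (277,160). The brush handle's end (165,290) is close by, so I check its clearance.

Run:
```python
from h import *
s=dict(np.load('top0.npz'))
print(plane(s,184,289,.015),plane(s,180,297,.015),plane(s,165,335,.01))
```

```text
[0.38327865 0.20307037 0.015     ] [0.36554585 0.21077441 0.015     ] [0.28297652 0.23914365 0.01      ]
```

The brush is 60 mm or more away, which is clear of the narrow fingertips. I go down in front of the lip and approach it.

```bash
python3 -m creep '{"claw":[0,0,0,0,0,0,0,0],"dp":[[-0.1,-0.15,1.8],[-0.1,-0.15,3.6],[-0.1,-0.15,5.4],[-0.1,-0.15,7.2],[-0.1,-0.15,7.4],[0.9,-0.15,7.4],[1.9,-0.15,7.4],[1.9,-0.15,7.4]],"roll":[0,0,0,0,0,0,0,0]}'
python3 - <<'E'
from h import *
to(at('e',-.069,.046),.0356)
E
```

```text
t: 3.4
tcp_pos: [0.4696, 0.1293, 0.0474]
tool_rot: [1.0, 0.016, 0.003, -0.0]
force: [0.5, 0.4, 0.4]
finger_gap: -0.0
t 3.4 tcp [0.4696 0.1293 0.0474] yaw 0.032 F [0.5 0.4 0.4] gap -0.0 tilt [ 0.006 -0.    -1.   ]
dp cm [7.72 0.02 0.19] roll -0.0036
```

```bash
python3 -m creep '{"claw":[0,0,0,0,0,0,0,0,0,0,0,0],"dp":[[0.4,0,0],[1,0,0],[1.7,0,0],[2.4,0,0],[3.1,0,0],[3.8,0,0],[4.5,0,0],[5.2,0,0],[5.8,0,0],[6.3,0,0],[6.8,0,0],[7.1,0,0]],"roll":[0,0,0,0,0,0,0,0,0,0,0,0]}'
python3 - <<'E'
from h import *
to(at('e',-.069,.046),.0356)
E
```

```text
t: 4.6
tcp_pos: [0.5372, 0.132, 0.0462]
tool_rot: [1.0, 0.016, 0.0, -0.0]
force: [-2.3, 1.0, 0.8]
finger_gap: 0.001
t 4.6 tcp [0.5372 0.132  0.0462] yaw 0.0328 F [-2.3  1.   0.8] gap 0.0 tilt [ 0. -0. -1.]
dp cm [0.96 0.07 0.02] roll -0.0028
```

```bash
python3 -m creep '{"claw":[0,0,0,0],"dp":[[0.2,0,0],[0.4,0,0],[0.6,0,0],[0.6,0,0]],"roll":[0,0,0,0]}'; python3 -m creep '{"claw":[0,0],"dp":[[0.15,0,0],[0.15,0,0]],"roll":[0,0]}'
python3 - <<'E'
from h import *
to(at('e',-.069,.046),.0356)
E
```

```text
t: 5.0
tcp_pos: [0.5431, 0.132, 0.0463]
tool_rot: [1.0, 0.016, 0.0, 0.0]
force: [-1.1, -0.0, 0.2]
finger_gap: -0.0
t: 5.2
tcp_pos: [0.5443, 0.132, 0.0463]
tool_rot: [1.0, 0.016, 0.0, 0.0]
force: [-1.8, 0.6, 0.2]
finger_gap: 0.001
t 5.2 tcp [0.5443 0.132  0.0463] yaw 0.0327 F [-1.8  0.6  0.2] gap 0.0 tilt [ 0.  0. -1.]
dp cm [0.24 0.05 0.03] roll -0.0029
```

```bash
python3 -m creep '{"claw":[0,0,0],"dp":[[0.12,0,0],[0.24,0,0],[0.24,0,0]],"roll":[0,0,0]}'; python3 -m creep '{"claw":[0,0,0],"dp":[[0.1,0,0],[0.2,0,0],[0.2,0,0]],"roll":[0,0,0]}'
```

```text
t: 5.5
tcp_pos: [0.5468, 0.1322, 0.0463]
tool_rot: [1.0, 0.016, 0.0, 0.0]
force: [-1.9, 0.7, 0.2]
finger_gap: 0.003
t: 5.8
tcp_pos: [0.547, 0.1322, 0.0463]
tool_rot: [1.0, 0.016, -0.002, 0.0]
force: [-4.5, -1.0, 3.4]
finger_gap: -0.001
```

```bash
python3 -m creep '{"claw":[0,0,0],"dp":[[0.1,0,0],[0.2,0,0],[0.2,0,0]],"roll":[0,0,0]}';  python3 -m creep '{"claw":[0,0,0],"dp":[[0.1,0,0],[0.2,0,0],[0.2,0,0]],"roll":[0,0,0]}'
```

```text
t: 6.1
tcp_pos: [0.5471, 0.1322, 0.0463]
tool_rot: [1.0, 0.017, -0.004, 0.0]
force: [-8.4, -0.4, 5.9]
finger_gap: 0.001
t: 6.4
tcp_pos: [0.5471, 0.1322, 0.0462]
tool_rot: [1.0, 0.017, -0.006, 0.0]
force: [-10.2, -1.7, 8.6]
finger_gap: 0.0
```

The tray no longer moves and the force is rising, so it is on its stop. I back off and lift.

```bash
python3 -m creep '{"claw":[0,0,0,0,0,0,0,0],"dp":[[-1,0,0],[-2.5,0,0],[-4,0,0],[-4,0,-3],[-4,0,-6],[-4,0,-9],[-4,0,-10],[-4,0,-10]],"roll":[0,0,0,0,0,0,0,0]}'
python3 - <<'E'
from h import *
s=snap('wrist','wrist2.png');snap('scene','scene2.png')
P=cloud(s)
to(at('l',-.025,.146),-.0986)
E
```

```text
t: 7.2
tcp_pos: [0.5146, 0.1312, 0.148]
tool_rot: [1.0, 0.016, 0.003, -0.0]
force: [-0.5, -0.1, -0.9]
finger_gap: -0.0
t 7.3 tcp [0.5125 0.131  0.1457] yaw 0.0327 F [-0.4 -0.6 -0.3] gap -0.0 tilt [ 0. -0. -1.]
dp cm [ 8.18 29.74 -0.03] roll 0.1313
```

View pics/wrist2.png

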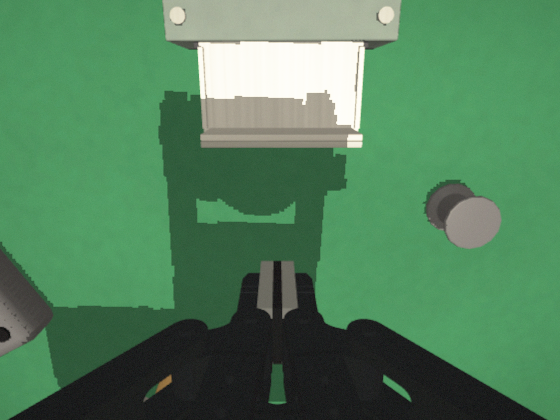

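View pics/scene2.png

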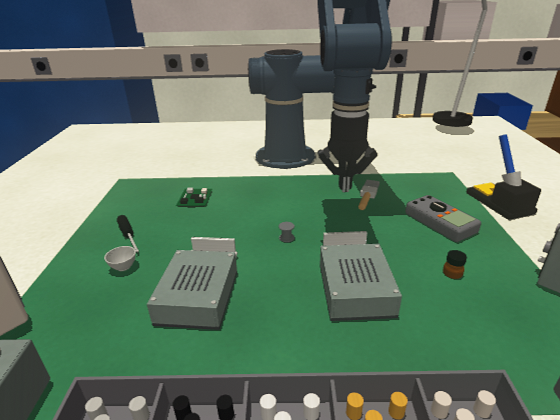

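The empty tray is home: its lip (281,140) sits as close to its hood as the other dock's does. Now I move over the strip of the loaded dock.

```bash
python3 -m creep '{"claw":[0,0,0,0,0,0,0,0,0,0],"dp":[[0.8,3.5,0],[2,7,0],[3,11,0],[4,15,0],[5,19,0],[6,23,0],[7,26.5,0],[7.9,29.7,0],[7.9,29.7,0],[7.9,29.7,0]],"roll":[0.02,0.04,0.06,0.08,0.1,0.12,0.131,0.131,0.131,0.131]}'
python3 - <<'E'
from h import *
s=snap('wrist','wrist3.png'); P=cloud(s)
to(at('l',-.028,.049),-.0986)
o,X,a=dock('l'); Y=np.array([-X[1],X[0]])
d=P[...,:2]-o; lx=d@X; ly=d@Y; z=P[...,2]
m=(abs(ly)<.06)&(lx<-.03)&(lx>-.09)&(z>.042)&(z<.054)
print('lip',m.sum(),np.percentile(lx[m],[2,50,98]),np.percentile(ly[m],[1,99]),np.median(z[m]))
E
```

```text
t: 8.3
tcp_pos: [0.6002, -0.1634, 0.1441]
tool_rot: [0.999, -0.05, -0.002, -0.001]
force: [0.8, 0.5, -0.6]
finger_gap: 0.0
t 8.35 tcp [ 0.5999 -0.1624  0.1444] yaw -0.0987 F [-0.6  0.4 -0.2] gap -0.0 tilt [-0.004 -0.002 -1.   ]
dp cm [0.15 0.09 9.54] roll -0.0001
lip 2245 [-0.05803902 -0.05290545 -0.04976027] [-0.04849228  0.04512655] 0.04751837542303606
```

View pics/wrist3.png

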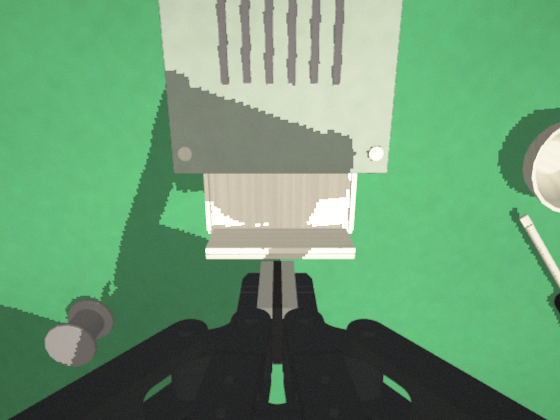

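```bash
python3 -m creep '{"claw":[0,0,0,0],"dp":[[0.1,0.05,2],[0.1,0.05,4],[0.1,0.05,4.5],[0.1,0.05,4.5]],"roll":[0,0,0,0]}'
python3 - <<'E'
from h import *
s=snap('wrist'); print('cam',-s['t']@s['R'])
to(at('l',-.028,.049),-.0986)
E
```

```text
t: 8.75
tcp_pos: [0.601, -0.162, 0.1]
tool_rot: [0.999, -0.048, -0.002, -0.001]
force: [0.7, -1.6, 0.3]
finger_gap: 0.002
cam [ 0.68111595 -0.17000403  0.22302352]
t 8.8 tcp [ 0.6018 -0.1626  0.101 ] yaw -0.0969 F [ 1.3 -0.3 -0.3] gap 0.0 tilt [-0.001 -0.001 -1.   ]
dp cm [-0.07  0.08  5.2 ] roll 0.0017
```

```bash
python3 -m creep '{"claw":[0,0,0,0,0],"dp":[[0,0,1.5],[0,0,3],[0,0,4.2],[0,0,5.2],[0,0,5.2]],"roll":[0,0,0,0,0]}'
python3 - <<'E'
from h import *
snap('wrist','wrist4.png');s=snap('scene','scene4.png')
to(at('l',-.0385,.049),-.0986)
E
```

```text
t: 9.3
tcp_pos: [0.6009, -0.1632, 0.0472]
tool_rot: [0.999, -0.049, -0.002, -0.001]
force: [0.0, 0.1, -0.4]
finger_gap: 0.001
t 9.4 tcp [ 0.6021 -0.1638  0.0488] yaw -0.0984 F [ 0.6 -0.  -0.3] gap 0.01 tilt [-0.001 -0.    -1.   ]
dp cm [-1.16 -0.04 -0.02] roll 0.0002
```

View pics/wrist4.png

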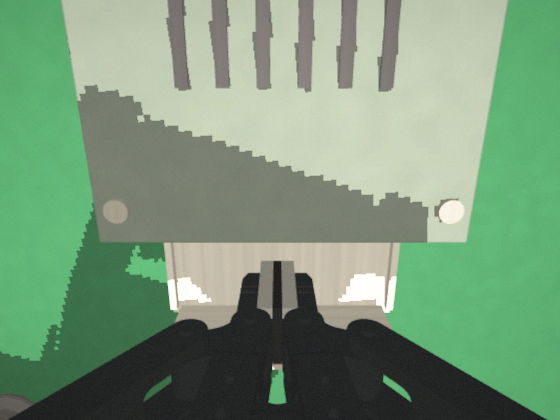

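The shut fingertips (277,265) stand on the bare strip between lip and hood, touching nothing. I draw gently.

```bash
python3 -m creep '{"claw":[0,0,0,0,0,0,0,0,0,0,0,0],"dp":[[-0.3,0,0],[-0.6,0,0],[-0.9,0,0],[-1.2,0,0],[-1.5,0,0],[-1.8,0,0],[-2.2,0,0],[-2.6,0,0],[-3,0,0],[-3.4,0,0],[-3.8,0,0],[-4.2,0,0]],"roll":[0,0,0,0,0,0,0,0,0,0,0,0]}'
python3 - <<'E'
from h import *
to(at('l',-.0385-.125,.049),-.0986)
snap('scene','scene5.png')
E
```

```text
t: 10.6
tcp_pos: [0.5602, -0.1598, 0.0494]
tool_rot: [0.999, -0.049, 0.0, 0.0]
force: [1.7, 0.2, 1.2]
finger_gap: 0.002
t 10.6 tcp [ 0.5602 -0.1598  0.0494] yaw -0.0982 F [1.7 0.2 1.2] gap 0.0 tilt [ 0.  0. -1.]
dp cm [-9.45 -0.06  0.04] roll 0.0004
```

View pics/scene5.png

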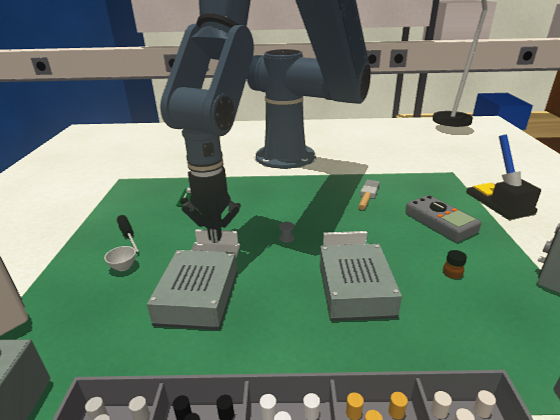

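The tray is following: its lip, near (216,240) in the scene view, has moved out with the fingertip. I keep drawing, correcting sideways by 0.06 cm.

```bash
python3 -m creep '{"claw":[0,0,0,0,0,0,0,0,0,0,0,0],"dp":[[-0.4,0,0],[-0.9,0,0],[-1.4,0,0],[-1.9,0,0],[-2.4,0,0],[-2.9,0,0],[-3.4,0,0],[-3.9,0,0],[-4.4,-0.05,0],[-4.9,-0.05,0],[-5.4,-0.05,0],[-5.9,-0.05,0]],"roll":[0,0,0,0,0,0,0,0,0,0,0,0]}'
python3 -m creep '{"claw":[0,0,0,0,0,0,0,0],"dp":[[-0.4,0,0],[-0.8,0,0],[-1.2,0,0],[-1.6,0,0],[-2,0,0],[-2.4,0,0],[-2.7,0,0],[-2.9,0,0]],"roll":[0,0,0,0,0,0,0,0]}'
python3 - <<'E'
from h import *
to(at('l',-.0385-.125,.049),-.0986)
E
```

```text
t: 11.85
tcp_pos: [0.5014, -0.1535, 0.0494]
tool_rot: [0.999, -0.049, 0.0, 0.0]
force: [2.2, -2.0, -1.3]
finger_gap: -0.002
t: 12.65
tcp_pos: [0.4724, -0.1503, 0.0493]
tool_rot: [0.999, -0.049, -0.0, -0.0]
force: [2.9, -1.1, -0.9]
finger_gap: 0.002
t 12.65 tcp [ 0.4724 -0.1503  0.0493] yaw -0.0984 F [ 2.9 -1.1 -0.9] gap 0.0 tilt [-0. -0. -1.]
dp cm [-0.62  0.02  0.03] roll 0.0002
```

```bash
python3 -m creep '{"claw":[0,0,0,0],"dp":[[-0.2,0,0],[-0.4,0,0],[-0.5,0,0],[-0.5,0,0]],"roll":[0,0,0,0]}'
python3 -m creep '{"claw":[0,0,0],"dp":[[-0.1,0,0],[-0.2,0,0],[-0.2,0,0]],"roll":[0,0,0]}'
python3 -m creep '{"claw":[0,0,0],"dp":[[-0.1,0,0],[-0.2,0,0],[-0.2,0,0]],"roll":[0,0,0]}'
```

```text
t: 13.05
tcp_pos: [0.4675, -0.1498, 0.0493]
tool_rot: [0.999, -0.049, -0.0, -0.0]
force: [1.3, -1.2, 0.6]
finger_gap: 0.002
t: 13.35
tcp_pos: [0.466, -0.1497, 0.0493]
tool_rot: [0.999, -0.049, 0.0, -0.0]
force: [3.0, 1.2, -0.5]
finger_gap: -0.003
t: 13.65
tcp_pos: [0.4659, -0.1498, 0.0494]
tool_rot: [0.999, -0.05, 0.002, 0.0]
force: [7.6, 3.0, -2.1]
finger_gap: 0.0
```

```bash
python3 -m creep '{"claw":[0,0,0],"dp":[[-0.1,0,0],[-0.2,0,0],[-0.2,0,0]],"roll":[0,0,0]}'
python3 - <<'E'
from h import *
to(at('l',-.0385-.125+.012,.049),-.0986)
E
```

```text
t: 13.95
tcp_pos: [0.4658, -0.15, 0.0495]
tool_rot: [0.999, -0.05, 0.004, 0.001]
force: [11.4, 4.1, -3.8]
finger_gap: 0.0
t 13.95 tcp [ 0.4658 -0.15    0.0495] yaw -0.1003 F [11.4  4.1 -3.8] gap 0.0 tilt [ 0.008  0.002 -1.   ]
dp cm [ 1.24 -0.02  0.06] roll -0.0017
```

It is on the stop, as predicted (0.466). I ease off the lip into the 58 mm gap before the rib and lift straight up.

```bash
python3 -m creep '{"claw":[0,0,0,0,0],"dp":[[0.4,0,0],[0.8,0,0],[1.2,0,0],[1.4,0,0],[1.4,0,0]],"roll":[0,0,0,0,0]}'
python3 -m creep '{"claw":[0,0,0,0,0,0,0,0],"dp":[[0,0,-1.5],[0,0,-3.5],[0,0,-6],[0,0,-9],[0,0,-12],[0,0,-15],[0,0,-15],[0,0,-15]],"roll":[0,0,0,0,0,0,0,0]}'
python3 - <<'E'
from h import *
snap('wrist','wrist6.png');snap('scene','scene6.png');s=snap('top','top6.png');np.savez('top6.npz',**s)
to([.4,-.4,.2])
E
```

```text
t: 14.45
tcp_pos: [0.4757, -0.1508, 0.0492]
tool_rot: [0.999, -0.049, -0.0, -0.0]
force: [0.0, 0.4, -0.0]
finger_gap: -0.001
t: 15.25
tcp_pos: [0.4755, -0.1507, 0.1997]
tool_rot: [0.999, -0.049, 0.0, 0.0]
force: [-0.4, -0.1, -1.0]
finger_gap: 0.001
t 15.4 tcp [ 0.4748 -0.1503  0.198 ] yaw -0.0983 F [-0.8 -1.2 -0. ] gap 0.0 tilt [-0.003 -0.001 -1.   ]
dp cm [-4.99 25.58 -0.21] roll None
```

View pics/wrist6.png

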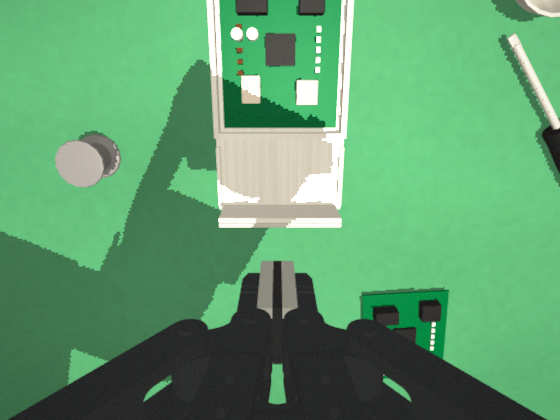

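View pics/top6.png

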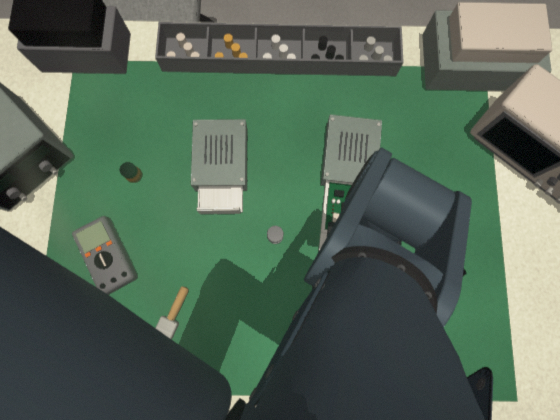

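The board lies flat in its seat at (280,60) in the wrist view. The spool and empty tray are in place. I move the arm aside for a clear top view.

```bash
python3 -m creep '{"claw":[0,0,0,0,0,0,0,0,0,0,0,0],"dp":[[-1,3.5,-1],[-2,7,-2],[-3,11,-3],[-4,15,-4],[-6,19,-4],[-9,23,-4],[-12,27,-4],[-15,31,-4],[-18,35,-4],[-21,38,-4],[-23,41,-4],[-23,41,-4]],"roll":[0,0,0,0,0,0,0,0,0,0,0,0]}'
python3 - <<'E'
from h import *
s=snap('top','top7.png');s0=dict(np.load('top0.npz'));P=cloud(s);P0=cloud(s0)
U,V=np.meshgrid(range(560),range(420)); z=P[...,2]
for n in 'el':
    o,X,a=dock(n);d=P[...,:2]-o;lx=d@X;ly=d@np.array([-X[1],X[0]])
    m=(abs(ly)<.06)&(lx<-.03)&(lx>-.2)&(z>.042)&(z<.054); print(n,m.sum(),np.percentile(lx[m],[2,98]),np.percentile(ly[m],[2,98]))
    if n=='l':
        hsv=cv2.cvtColor(s['image'],cv2.COLOR_RGB2HSV)
        g=(abs(ly)<.047)&(lx<-.0)&(lx>-.125)&(z>.018)&(z<.024)
        print('board top z',np.median(z[g]),np.percentile(lx[g],[2,98]),np.percentile(ly[g],[2,98]))
D=cv2.absdiff(s['image'],s0['image']).max(2)>40
cv2.imwrite('pics/diff7.png',D.astype(np.uint8)*255)
to([0,0,0])
E
```

```text
t: 16.6
tcp_pos: [0.2033, -0.5399, 0.2377]
tool_rot: [0.999, -0.052, -0.001, 0.0]
force: [0.3, -0.3, -0.2]
finger_gap: -0.003
e 170 [-0.05774418 -0.0495273 ] [-0.0463578   0.04549596]
l 172 [-0.18292795 -0.1749223 ] [-0.04585251  0.0457306 ]
board top z 0.021122763673536802 [-0.11535195 -0.00197633] [-0.04274933  0.04274735]
t 16.65 tcp [ 0.2048 -0.5374  0.2376] yaw -0.1022 F [ 0.2  0.3 -1. ] gap -0.0 tilt [-0.001 -0.002 -1.   ]
dp cm [-25.84 -51.31  23.89] roll None
```

View pics/top7.png

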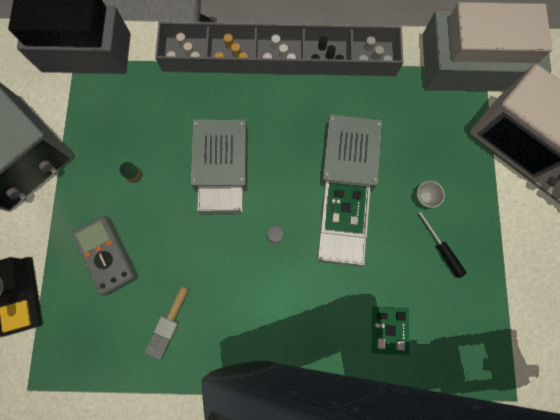

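View pics/diff7.png

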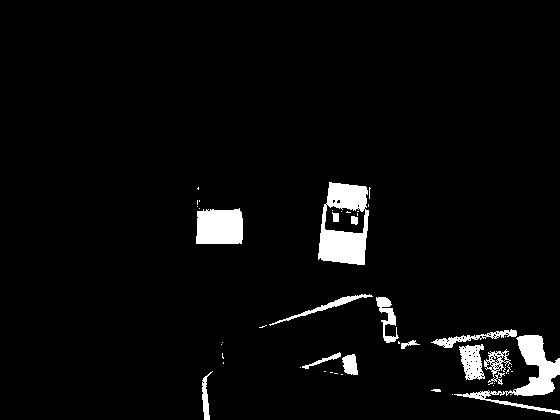

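The top view shows the empty tray shut at (219,198) and the loaded one out, with the board seated at (346,208). In the difference picture only the trays, the arm and its shadow have changed. I let the arm settle and hand in.

```bash
python3 -m creep '{"claw":[0,0,0],"dp":[[0,0,0],[0,0,0],[0,0,0]],"roll":[0,0,0]}'; python3 -c "
from station import workorder; print(workorder.sign_off())"
```

```text
t: 16.95
tcp_pos: [0.2078, -0.535, 0.239]
tool_rot: [0.999, -0.048, -0.0, -0.001]
force: [-0.6, 0.6, 0.1]
finger_gap: 0.002
the job is handed in; nothing more can be done
None
```

The job is done and handed in at about 17 s. I pushed the empty tray home first with the shut fingertips. Then I hooked them behind the loaded tray's lip, without pinching it, and drew that tray out to its stop.

- **Trays:** the last top view put the empty tray's lip at -50/-58 mm, which is fully home. The loaded tray's lip was at -175/-183 mm, which is 125 mm out. At both stops the tray stopped moving and the force rose to between 10 and 13 N.
- **Board:** it lies level and centred in its seat. I never touched it.
- **Bystanders:** comparing the first and last top views, only the trays, the arm and its shadow changed. Everything else that was visible is where it was.

No check failed or disagreed.

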